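# Index the dosing sled and unclip its filter cassette

### The job

At the water-sampling bench, slide the dosing station's sled along its rails until the ringed spot on it sits centred under the fixed needle tip, with the filter cassette still clipped in the sled. Then pinch the cassette's two opposed side catches together, lift it straight up out of its nest and finish while still holding it pinched, upright and still, about 10 cm above its nest; do not put it down or let go. The sled must stay with its spot under the needle, the needle and its column must not be knocked, and everything else stays where it stands.

Things in the scene. Friction and masses are not known exactly. Their poses are not given: they have to be found in the camera images.
- station: fixed dosing station on the bench: a grey base plate 110 x 340 x 12 mm with two low aluminium side rails (tops 30 mm above the bench). Origin at the centre of its underside; its y axis runs along the slideway. The needle column stands at its y = +105 mm, x = +75 mm. Its place and turn vary
- needle_head: fixed head of the station: an upright steel column 162 mm tall and 26 mm thick, a 22 mm wide arm at 112 to 132 mm above the bench reaching over the sled, a black holder 18 mm thick below it (underside 79 mm above the bench) narrowing to the needle. Origin on the base plate's top (12 mm above the bench) straight below the needle. It must not be pushed
- needle_tip (a point): lower end of the fixed vertical needle, 3 mm thick, 46 mm above the bench, 12 mm above the sled's deck
- sled: grey sled 82 x 195 x 12 mm that slides along the station's y axis only (friction about 2 N, stays where left, cannot be lifted). Origin on its underside below the ringed spot; deck top 34 mm above the bench. Towards its -y: cassette nest 95 mm, post 155 mm from the spot. The spot starts 40 to 90 mm to the -y side of the needle: move it towards +y. No stop at the right place, it can run past
- mark (a point): centre of the ringed spot (20 mm across: black ring, white disc, black dot) on the sled's deck: this must come under the needle tip
- post_top (a point): top of the upright round steel post on the sled for moving it by hand: 16 mm thick, 55 mm tall above the deck
- nest (a point): centre of the floor of the cassette's nest, on the deck's top. The nest's low guides are 10 mm high, its two steel keeper lips at the x sides reach up to 17 mm above the deck, from 31 to 41 mm either side of the centre
- cassette: loose white and grey filter cassette, 0.10 to 0.19 kg: a block 34 (x) x 52 (y) x 56 mm tall standing in the nest, axes as the sled's, origin under its centre. On each x side a black plate-like catch, 22 mm wide, 4 to 62 mm above the origin, to be pinched at 30 to 60 mm. Outer faces 60 mm apart at rest, 48 mm fully pinched. A barb low on each catch sits under a keeper lip
- catch_near (a joint): travel in m of the catch on the cassette's -x side: 0 out, grows as pressed in, 0.006 at its stop. Spring: 2 N to start, 6.5 N at the stop. The cassette comes out, straight up, only while both catches are in by 3.5 mm or more
- catch_far (a joint): the same for the catch on the cassette's +x side
- beaker: glass beaker, 72 mm wide, 85 mm tall; bystander, origin under its centre, as for all those below
- tube: clear sample tube standing on its cap, 34 mm wide, 112 mm tall; bystander
- block: wooden block 45 x 120 x 34 mm with a nail standing 21 mm above its top; bystander
- reagent: small white bottle, 40 mm wide, 75 mm tall; bystander
- reagent_tall: amber bottle, 52 mm wide, 120 mm tall; bystander
- jar: jar with an orange lid, 66 mm wide, 65 mm tall; bystander
- dish: clear shallow dish, 90 mm wide, 15 mm tall; bystander
Mind the look-alikes: they are no part of the job. What is shaped like the cassette but green or yellow is not meant.

How it is judged:
On the way:
1. the sled's ringed spot rests under the needle tip with the cassette still clipped in its nest (horizontal distance between mark and needle_tip below 0.005 m and linear speed of sled below 0.01 m/s and distance between cassette and nest below 0.006 m), for 0.3 s.
At the end, for the whole second after the job is handed in: The spot is within 5 mm of under the needle tip; the cassette is in the fingers, both catches in by over 3 mm, its underside at least 60 mm above the nest and within 50 mm of over it, upright within 0.25 rad, still (under 30 mm/s), touching neither sled nor station (horizontal distance between mark and needle_tip below 0.005 m and z of cassette in the frame of nest above 0.06 m and horizontal distance between cassette and nest below 0.05 m and angle between cassette's own z axis and vertical below 0.25 rad and linear speed of cassette below 0.03 m/s and contact force between the fingers and cassette above 1 N and value of joint each of catch_near, catch_far above 0.003 m and contact force between cassette and sled below 0.05 N and contact force between cassette and station below 0.05 N); the arm keeps its last pose, push and grip.
It fails at once if the needle head is knocked (more than 3 N) (contact force between any of the arm, the fingers, cassette and needle_head above 3 N).
It fails at once if a bystander is moved by more than 20 mm (distance of any of beaker, tube, block, reagent, reagent_tall, jar, dish from where it was at the start of the episode above 0.02 m).
It also fails if it takes over 51 s, if anything falls off the work surface, if the arm or the gripper's body presses on something with over 40 N, if the wrist force passes 120 N, or if a joint passes its speed limit or range.

### The arm

A 7-joint arm with a two-finger parallel gripper is mounted at the origin on the work surface. World frame = base frame: x ahead of the robot, y to its left, z up, the work surface at z = 0. Lengths are in m, angles in rad, forces in N, time in s.
With the tool pointing down it reaches from about 0.4 to 0.85 m from the base axis. Payload 10.4 kg.
Tool frame: the origin (TCP) lies midway between the tips of the shut fingers; the grasp point (between the pads) lies 19 mm behind it; z points along the fingers, y is the line along which they close (so a half turn about z gives the same grasp; the last joint's range is limited). The gripper opens to 87 mm and grips with 3 to 60 N. Pads are 19 mm wide; open, the fingers measure 117 mm over their backs; the gripper's body (75 mm by 190 mm) begins 51 mm behind the grasp point.
Start: joints at [1.135, 0.332, -0.065, 1.46, 0.022, 1.35, -0.088], TCP at [0.251, -0.573, 0.223] pointing down, gripper open.
Joint ranges: [-2.6, 2.6], [-0.5, 2.12], [-1.47, 1.34], [0.16, 2.42], [-1.27, 4.41], [0.06, 2.06], [-2.6, 2.6]. Speed limits (rad/s): [2.22, 2.22, 2.79, 2.79, 3.14, 3.14, 3.14].

### API

Orientations are given as a unit quaternion [x, y, z, w].
In Python, from bench import r gives the robot as it stands.
- The arm moves only by the tool carry_out, never from a script. Its argument "steps" is a list that holds one entry, the list of rows, each a list of 6 numbers: the shift along the tool's x, y, z in cm, then the turn, a rotation vector about the tool's x, y, z in rad. In form: [[[dx, dy, dz, wx, wy, wz], ...]]. A call has 1 to 20 rows; each row is the pose to reach, as a shift and turn from the pose commanded when the call began, along the tool's axes at that moment; what a row does not reach only later rows make up. A row lasts 1/12 s, in which the tool goes at most 41.7 mm and 7.16 degrees, less where a joint would pass 70% of its speed; a pose out of reach is approached as far as the arm can. A call with a gripper value outside its range is refused whole. "hand" is the closure, from -1 (fully open) to 1 (shut), set as the call begins (left out, the last holds). The fingers move at their own pace and stop on an object; "squeeze" is the grip in N (left out, the last holds). Time passes only in rows, so rows that repeat a pose let the fingers close. It gives the time, the measured TCP pose, the force, the opening and the grip force at its end, in the units of the state.
- r.read_state(): the state, without advancing time (a new reading comes with each control period).
- r.camera(name): name is "scene" or "side" or "wrist"; returns the picture (384x512x3 uint8, red, green, blue); there is no depth.
- r.camera_params(name): a dict with "fx", "fy", "cx", "cy" (pixels), "view" (4x4, takes a point from world to camera coordinates). Camera axes: x right, y up, looking along -z (the intrinsics and any distortion apply to the point x, -y, -z); pixel columns grow to the right and rows downward; lengths in m; the calibration is good to about 2 mm. A picture is of the moment at which its call begins: read the wrist's pose just before it. camera_params takes no time and is no camera call; for the wrist camera it gives the pose at the moment of the call.
- r.close_job(): hands the job in; it is judged then, once.
The state is a dict: "time": time; "joint_positions": joint angles; "joint_vel": joint speeds; "joint_torque": joint torques, N m; "ee_pos": TCP position; "eef_rot": TCP orientation; "ft_force": force on the tool from outside, world axes, zero at the start; "torque": the same for the moment, N m; "width": finger opening in m; "grip_force": force on a finger pad.
Only numpy, scipy, OpenCV 4.12 (cv2) and the standard library are available. Lean on these libraries where they do the work, as an engineer would, in place of code of your own. Each camera call takes 0.05 s, during which the arm holds its last target. There are 200 camera calls.

## Working session

There is one attempt and no reset: what is moved stays moved. The work goes in short steps, Python scripts to look and compute and a tool call to move; the robot and the scene stay as the last step left them, time stands still between calls to the robot, and variables do not carry over. Pictures are saved under pics/ and viewed, at most 10 in all, crops included, and the job is handed in when it is done.

Besides the shell and the picture viewer there is one more tool, called by a JSON object that holds its "op" and its "data". carry_out: Moves the arm, as the interface text tells. Its arguments: {"type":"object","properties":{"steps":{"type":"array","items":{"type":"array","items":{"type":"array","items":{"type":"number"}}}},"hand":{"type":"number"},"squeeze":{"type":"number"}},"required":["steps"]}

```bash
mkdir -p pics; ls; python3 - <<'E'
from bench import r
import cv2,numpy as np
s=r.read_state();print({k:np.round(v,3).tolist() for k,v in s.items()})
for n in ("scene","side","wrist"):
    p=r.camera_params(n);print(n,{k:(np.round(v,3).tolist()) for k,v in p.items()})
    cv2.imwrite(f"pics/{n}0.png",r.camera(n)[:,:,::-1])
E
```

```text
pics
{'time': 0.0, 'joint_positions': [1.135, 0.333, -0.065, 1.461, 0.022, 1.35, -0.089], 'joint_vel': [0.001, -0.001, 0.001, -0.001, -0.0, -0.001, 0.0], 'joint_torque': [0.0, -62.324, 0.025, -38.99, -0.061, 0.04, 0.0], 'ee_pos': [0.251, -0.572, 0.222], 'eef_rot': [0.979, 0.205, -0.0, -0.001], 'ft_force': [-0.003, -0.083, -0.288], 'torque': [0.019, -0.031, 0.043], 'grip_force': 0.0, 'width': 0.087}
scene {'fx': 375.022, 'fy': 375.022, 'cx': 255.108, 'cy': 187.873, 'view': [[-0.813, 0.582, 0.009, 0.432], [-0.367, -0.524, 0.769, 0.125], [0.452, 0.622, 0.64, -1.447], [0.0, 0.0, 0.0, 1.0]]}
side {'fx': 407.738, 'fy': 407.738, 'cx': 261.358, 'cy': 195.579, 'view': [[-0.695, -0.719, 0.005, 0.392], [0.475, -0.453, 0.754, -0.332], [-0.54, 0.526, 0.657, -0.794], [0.0, 0.0, 0.0, 1.0]]}
wrist {'fx': 309.649, 'fy': 309.649, 'cx': 257.43, 'cy': 197.537, 'view': [[0.402, -0.916, -0.002, -0.625], [0.887, 0.389, -0.249, 0.03], [0.229, 0.098, 0.969, -0.391], [0.0, 0.0, 0.0, 1.0]]}
```

View pics/scene0.png

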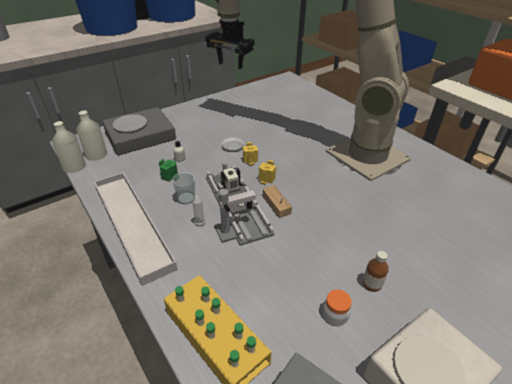

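View pics/side0.png

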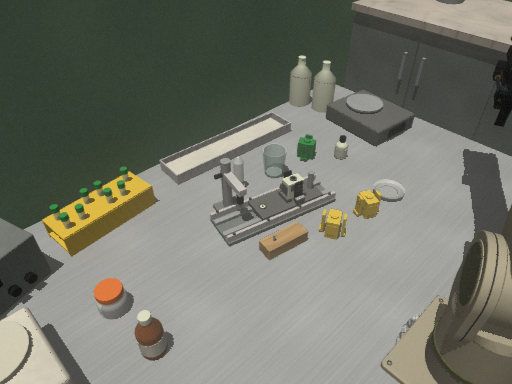

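The scene view shows the station near (240,205). In the side view the post is at (311,180), the white cassette at (292,187), the mark at (263,206) and the needle column at (226,180). I'll enlarge both.

```bash
python3 - <<'E'
import cv2,numpy as np
a=cv2.imread("pics/scene0.png")[150:250,190:290];b=cv2.imread("pics/side0.png")[145:245,205:345]
f=lambda i,k:cv2.resize(i,None,fx=k,fy=k,interpolation=cv2.INTER_CUBIC)
cv2.imwrite("pics/sc_crop.png",f(a,6));cv2.imwrite("pics/si_crop.png",f(b,5.7))
E
```

```text
(no output)
```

View pics/si_crop.png

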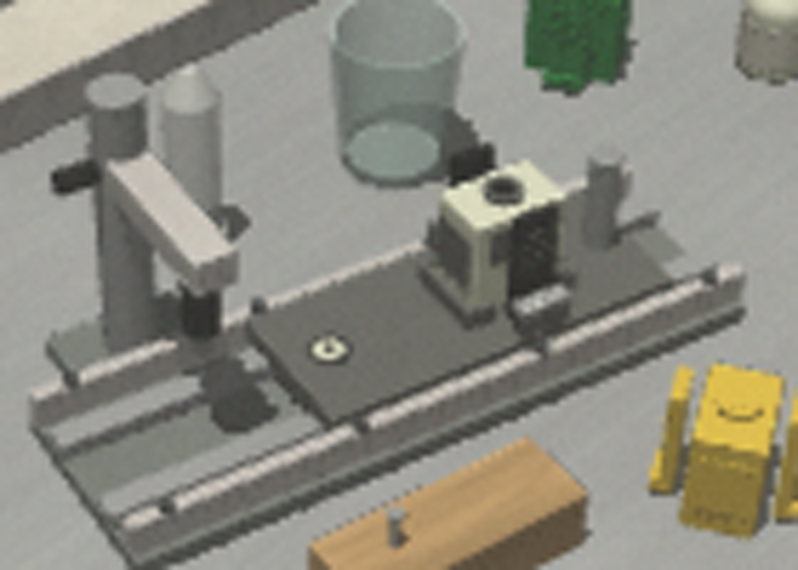

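View pics/sc_crop.png

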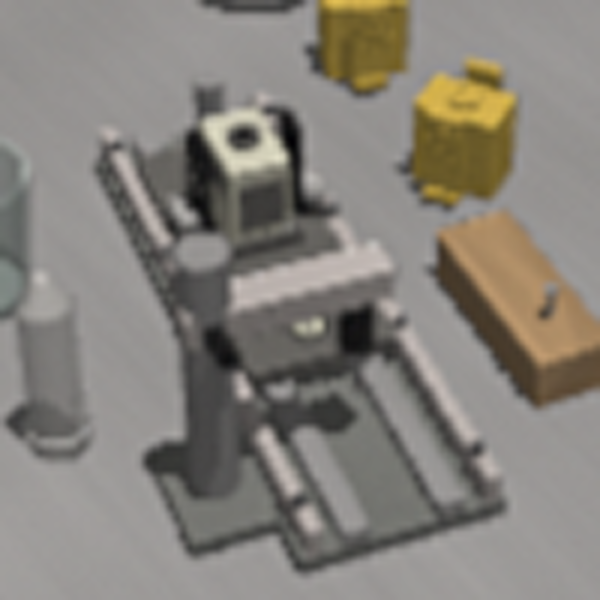

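```bash
cat > h.py <<'E'
import numpy as np,cv2
from bench import r
def ray(p,u,v):
    V=np.array(p["view"]);R=V[:3,:3];c=-R.T@V[:3,3]
    d=R.T@np.array([(u-p["cx"])/p["fx"],-(v-p["cy"])/p["fy"],-1]);return c,d
def onz(p,u,v,z):
    c,d=ray(p,u,v);return c+d*(z-c[2])/d[2]
def proj(p,P):
    V=np.array(p["view"]);q=V[:3,:3]@P+V[:3,3];return p["cx"]+p["fx"]*q[0]/-q[2],p["cy"]-p["fy"]*q[1]/-q[2]
E
python3 - <<'E'
from h import *
si=r.camera_params("side");sc=r.camera_params("scene")
print(si.keys())
for n,x,y,z in [("mark",330,350,.034),("post",604,158,.089),("col",118,88,.162),("cass",503,187,.09),("railA",130,520,.03),("railB",735,272,.03),("frailA",35,395,.03),("holder",200,332,.079),("block nail",396,515,.055)]:
    print("si",n,onz(si,205+x/5.7,145+y/5.7,z).round(4))
for n,x,y,z in [("post",209,90,.089),("cass",243,135,.09),("col",203,250,.162),("mark",308,325,.034),("rA",310,525,.03),("rB",105,135,.03),("r2A",488,470,.03)]:
    print("sc",n,onz(sc,190+x/6,150+y/6,z).round(4))
E
```

```text
dict_keys(['fx', 'fy', 'cx', 'cy', 'view'])
si mark [ 0.5721 -0.0135  0.034 ]
si post [ 0.5363 -0.1606  0.089 ]
si col [0.6603 0.0328 0.162 ]
si cass [ 0.5537 -0.1083  0.09  ]
si railA [0.5569 0.1225 0.03  ]
si railB [ 0.4787 -0.1994  0.03  ]
si frailA [0.647 0.103 0.03 ]
si holder [0.5854 0.0543 0.079 ]
si block nail [0.4628 0.054  0.055 ]
sc post [ 0.5445 -0.1558  0.089 ]
sc cass [ 0.5519 -0.1096  0.09  ]
sc col [0.6622 0.0329 0.162 ]
sc mark [ 0.5742 -0.0155  0.034 ]
sc rA [0.6502 0.0988 0.03  ]
sc rB [ 0.5767 -0.2225  0.03  ]
sc r2A [0.5586 0.1188 0.03  ]
```

```bash
cat >> h.py <<'E'
from scipy.spatial.transform import Rotation as Ro
YAW=np.arctan2(.972,.236)   # station +y direction in world
def down(yaw=YAW,tilt=0):   # tool x along station +y, z down
    x=np.array([np.cos(yaw),np.sin(yaw),0]);z=np.array([0,0,-1.]);y=np.cross(z,x)
    return Ro.from_matrix(np.c_[x,y,z])*Ro.from_euler("y",tilt)
def delta(P,R):
    s=r.read_state();R0=Ro.from_quat(s["eef_rot"])
    return (R0.inv().apply(np.array(P)-s["ee_pos"])*100).round(2),(R0.inv()*R).as_rotvec().round(3),"t",round(s["time"],2)
E
python3 -c "
from h import *
print(delta([.5506,-.107,.22],down(tilt=.436)))"
```

```text
(array([ 46.14, -30.58,   0.23]), array([ 0.199,  0.404, -0.905]), 't', 0.15)
```

{"op": "carry_out", "data": {"steps": [[[10, -6.6, -1, 0.03, 0.06, -0.2], [20, -13, -2, 0.09, 0.18, -0.4], [30, -20, -2, 0.13, 0.27, -0.6], [46.1, -30.6, 0.2, 0.2, 0.4, -0.905], [46.1, -30.6, 0.2, 0.2, 0.4, -0.905], [46.1, -30.6, 0.2, 0.2, 0.4, -0.905], [46.1, -30.6, 0.2, 0.2, 0.4, -0.905], [46.1, -30.6, 0.2, 0.2, 0.4, -0.905], [46.1, -30.6, 0.2, 0.2, 0.4, -0.905], [46.1, -30.6, 0.2, 0.2, 0.4, -0.905], [46.1, -30.6, 0.2, 0.2, 0.4, -0.905], [46.1, -30.6, 0.2, 0.2, 0.4, -0.905], [46.1, -30.6, 0.2, 0.2, 0.4, -0.905], [46.1, -30.6, 0.2, 0.2, 0.4, -0.905], [46.1, -30.6, 0.2, 0.2, 0.4, -0.905], [46.1, -30.6, 0.2, 0.2, 0.4, -0.905], [46.1, -30.6, 0.2, 0.2, 0.4, -0.905], [46.1, -30.6, 0.2, 0.2, 0.4, -0.905]]], "hand": -1, "squeeze": 8}}

```text
time: 1.65
ee_pos: [0.5498, -0.109, 0.2203]
eef_rot: [0.769, 0.603, 0.168, -0.133]
ft_force: [0.3, 0.4, 0.2]
width: 0.0868
grip_force: 0.0
```

```bash
python3 - <<'E'
from h import *
import json
print(delta([.5506,-.107,.22],down(tilt=.436)))
p=r.camera_params("wrist");json.dump({k:np.array(v).tolist() for k,v in p.items()},open("w1.json","w"))
im=r.camera("wrist")[:,:,::-1];cv2.imwrite("pics/w1.png",im);cv2.imwrite("pics/w1b.png",cv2.resize(im,None,fx=1.56,fy=1.56,interpolation=cv2.INTER_CUBIC))
E
```

```text
(array([0.18, 0.03, 0.12]), array([-0.001,  0.005, -0.003]), 't', 1.65)
```

View pics/w1b.png

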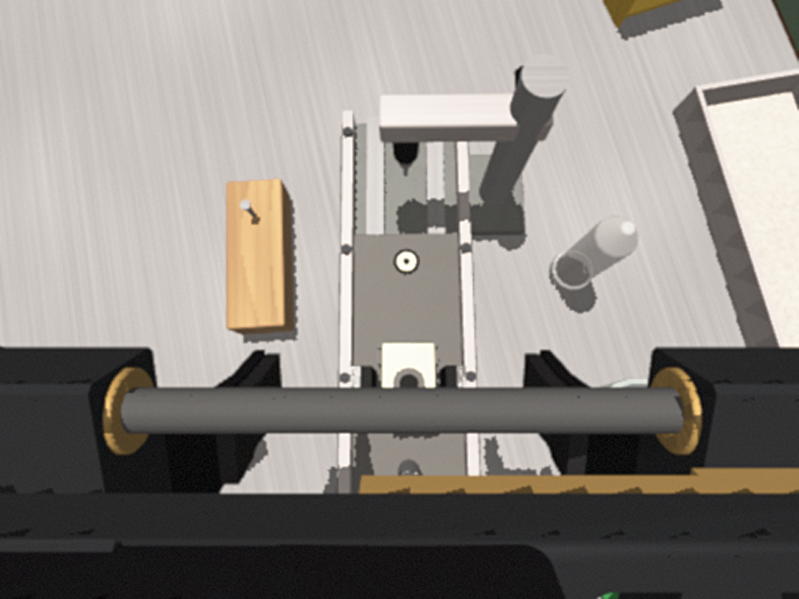

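The wrist view shows the mark at (260,167) in native pixels, the needle tip near (260,112) below the black holder, the cassette top at (262,235) and the post at (262,300). The rails run almost vertically, so the yaw estimate looks right.

```bash
python3 - <<'E'
from h import *
import json
p=json.load(open("w1.json"));im=cv2.imread("pics/w1.png");g=cv2.cvtColor(im,6).astype(int)
print(g[94:120,254:268])
m=(g[158:178,250:272]>200).astype(np.uint8);ys,xs=np.nonzero(m);print("white centroid",xs.mean()+250,ys.mean()+158, xs.min()+250,xs.max()+250,ys.min()+158,ys.max()+158)
# rails: bright runs per row
for v in (90,130,150,190,210):
    xs=[x for x in range(210,310) if g[v,x]>195]; print(v,xs)
E
```

```text
[[ 10  15  16  11  17  15  15  15  13  16  20  13  12  42]
 [ 18  13  16  16  13  17  14  14  16  13  13  17  11  47]
 [ 14  16  14  16  11  14  18   9  12  17  15   9  15  50]
 [ 11  15  12  17   9  16  19  14  21  13  17  14  15  63]
 [ 14  17  12  14  16  15  13  16  13  20  13  14  20  70]
 [ 10  10  10  18  18  17  15  14  19  10  17  19  27  89]
 [ 13  13  20  16  16  14  17  10  21  16  10  10  36 101]
 [ 22  10  13  21  17  16  13  14  10  13  11  21  70 128]
 [ 68  24   8  14  12  16  21  18   9  12  21  59 113 152]
 [121  64  22  11  13  14   8  15  10  21  57 111 149 162]
 [149 111  57  33  30  28  24  22  32  54 102 149 162 160]
 [161 145  95  63  58  57  51  51  66  91 136 161 163 161]
 [163 158 125  89  73  71  71  73  89 121 153 162 161 158]
 [163 163 153 123  90  77  75  92 129 152 162 160 157 157]
 [160 162 164 153 120  81  77 110 153 165 163 159 161 159]
 [161 161 165 160 133  86  83 123 157 165 161 159 161 160]
 [161 162 165 159 133  86  83 128 158 162 161 159 161 161]
 [163 162 163 159 136  87  87 135 158 162 160 162 161 162]
 [163 164 162 164 148 110 106 141 160 
[... 406 characters left out ...]
64 162 163 162 161 160 162]]
white centroid 259.99056603773585 167.0943396226415 254 266 162 173
90 [210, 211, 212, 213, 214, 215, 216, 217, 219, 220, 221, 222, 223, 224, 225, 235, 236, 237, 238, 239, 240, 241, 242, 243]
130 [210, 211, 214, 215, 216, 219, 220, 221, 222, 223, 224, 225, 235, 236, 237, 238, 239, 240, 241, 242, 243, 244, 245]
150 [210, 211, 212, 213, 214, 215, 216, 219, 220, 221, 222, 223, 224, 295, 296, 297, 298, 299, 300, 301]
190 [210, 211, 212, 213, 214, 215, 218, 219, 220, 221, 222, 223, 224, 296, 297, 298, 299, 300, 301, 302, 305, 306, 307, 308, 309]
210 [210, 211, 212, 213, 214, 215, 218, 219, 220, 221, 222, 223, 224, 297, 298, 299, 300, 301, 302, 303, 306, 307, 308, 309]
```

```bash
python3 - <<'E'
from h import *
import json
p=json.load(open("w1.json"));o=lambda u,v,z:onz(p,u,v,z)
mk=o(260,167.1,.034);n=o(259.5,111.8,.046)
a=o(221.8,90,.03);b=o(221.0,210,.03);d=(b-a)[:2]
R=o(298,150,.03),o(300,210,.03);d2=(R[1]-R[0])[:2]
print("mark",mk,"needle",n,"diff",n-mk,np.linalg.norm((n-mk)[:2]),"dir deg",np.degrees(np.arctan2(*(n-mk)[1::-1])),
 "rail deg",np.degrees(np.arctan2(*-d[::-1])),np.degrees(np.arctan2(*-d2[::-1])),"used",np.degrees(YAW))
u=(n-mk)[:2]/np.linalg.norm((n-mk)[:2]);print("nest",mk[:2]-.095*u,"post",mk[:2]-.155*u)
for c in ("cass",(262,232),.09),("postcol",(261.5,300),.089):print(c[0],o(*c[1],c[2]))
E
```

```text
mark [ 0.57629491 -0.01509642  0.034     ] needle [0.59143611 0.04920482 0.046     ] diff [0.01514121 0.06430124 0.012     ] 0.06605986309328585 dir deg 76.74976712437844 rail deg 77.08254094689174 76.72840967461889 used 76.35276166685597
nest [ 0.55452049 -0.10756736] post [ 0.54076823 -0.16597006]
cass [ 0.55820779 -0.09549316  0.09      ]
postcol [ 0.54224805 -0.15804144  0.089     ]
```

```bash
sed -i 's/^YAW=.*/YAW=np.radians(76.7)/' h.py; python3 -c "
from h import *
print(delta([.539,-.165,.12],down()));print(delta([.539,-.165,.050],down()))"
```

```text
(array([-9.38,  0.3 ,  6.74]), array([ 0.   , -0.431, -0.009]), 't', 1.7)
(array([-12.31,   0.31,  13.1 ]), array([ 0.   , -0.431, -0.009]), 't', 1.7)
```

{"op": "carry_out", "data": {"steps": [[[-4, 0.1, 2.5, 0, -0.12, 0], [-7, 0.2, 5, 0, -0.24, 0], [-9.4, 0.3, 6.7, 0, -0.36, -0.009], [-9.4, 0.3, 6.7, 0, -0.431, -0.009], [-9.4, 0.3, 6.7, 0, -0.431, -0.009], [-10.4, 0.3, 8.8, 0, -0.431, -0.009], [-11.4, 0.3, 11, 0, -0.431, -0.009], [-12.3, 0.3, 13.1, 0, -0.431, -0.009], [-12.3, 0.3, 13.1, 0, -0.431, -0.009], [-12.3, 0.3, 13.1, 0, -0.431, -0.009], [-12.3, 0.3, 13.1, 0, -0.431, -0.009]]]}}

```text
time: 2.62
ee_pos: [0.5404, -0.1641, 0.0518]
eef_rot: [0.784, 0.621, 0.001, 0.0]
ft_force: [0.2, -0.5, 0.7]
width: 0.0868
grip_force: 0.0
```

```bash
python3 -c "
from h import *
print(delta([.539,-.165,.050],down()))
im=r.camera('wrist')[:,:,::-1];cv2.imwrite('pics/w2.png',im)
print(r.read_state()['ft_force'])"
```

```text
(array([-0.12, -0.11,  0.18]), array([ 0.002, -0.002,  0.002]), 't', 2.62)
[-0.27530781  0.1925241   0.91004969]
```

View pics/w2.png

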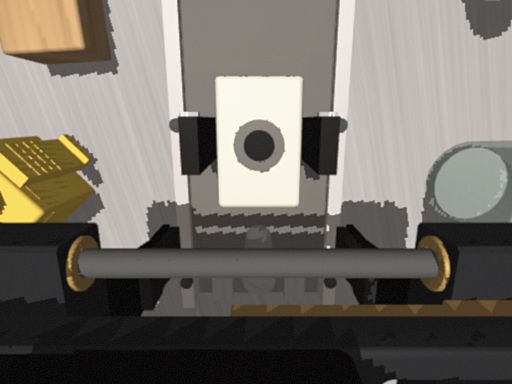

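The fingers straddle the post, which shows behind the bar at about (258,238). The cassette at (259,145) lies on the same centreline. I'll close gently on the post.

{"op": "carry_out", "data": {"steps": [[[0, 0, 0, 0, 0, 0], [0, 0, 0, 0, 0, 0], [0, 0, 0, 0, 0, 0], [0, 0, 0, 0, 0, 0], [0, 0, 0, 0, 0, 0], [0, 0, 0, 0, 0, 0], [0, 0, 0, 0, 0, 0], [0, 0, 0, 0, 0, 0], [0, 0, 0, 0, 0, 0], [0, 0, 0, 0, 0, 0], [0, 0, 0, 0, 0, 0], [0, 0, 0, 0, 0, 0]]], "hand": 1, "squeeze": 8}}

```text
time: 3.67
ee_pos: [0.5409, -0.1636, 0.0504]
eef_rot: [0.783, 0.622, 0.002, 0.001]
ft_force: [16.6, -4.6, -12.8]
width: 0.0157
grip_force: 8.6
```

{"op": "carry_out", "data": {"steps": [[[0, 0.05, 0, 0, 0, 0], [0, 0.1, 0, 0, 0, 0], [0.3, 0.1, 0, 0, 0, 0], [0.8, 0.1, 0, 0, 0, 0], [1.3, 0.1, 0, 0, 0, 0], [1.8, 0.1, 0, 0, 0, 0], [2.3, 0.1, 0, 0, 0, 0], [2.8, 0.1, 0, 0, 0, 0], [3.3, 0.1, 0, 0, 0, 0], [3.8, 0.1, 0, 0, 0, 0], [4.3, 0.1, 0, 0, 0, 0], [4.8, 0.1, 0, 0, 0, 0], [5.2, 0.1, 0, 0, 0, 0], [5.5, 0.1, 0, 0, 0, 0], [5.5, 0.1, 0, 0, 0, 0], [5.5, 0.1, 0, 0, 0, 0]]]}}

```text
time: 5.0
ee_pos: [0.5538, -0.1089, 0.0503]
eef_rot: [0.783, 0.622, 0.001, 0.0]
ft_force: [6.2, -0.1, -2.6]
width: 0.0159
grip_force: 8.0
```

```bash
python3 - <<'E'
from h import *
from bench import r
s=r.read_state();u=np.array([np.cos(YAW),np.sin(YAW)])
print(s["ee_pos"],s["ft_force"],"moved",(np.array(s["ee_pos"])[:2]-[.5409,-.1636])@u)
im=r.camera("side")[:,:,::-1].copy();cv2.imwrite("pics/s3.png",im)
p=r.camera_params("side");print(proj(p,np.array([.59,.05,.046])),proj(p,np.array([.59,.05,.034])))
cv2.imwrite("pics/s3c.png",cv2.resize(im[165:225,205:285],None,fx=9,fy=9,interpolation=cv2.INTER_CUBIC))
E
```

```text
[ 0.55381609 -0.10887338  0.05032895] [ 6.23024048 -0.08758498 -2.55440928] moved 0.05623013141416326
(np.float64(240.5284459899416), np.float64(211.06862063346986)) (np.float64(240.65932074159025), np.float64(214.42130585763505))
```

View pics/s3c.png

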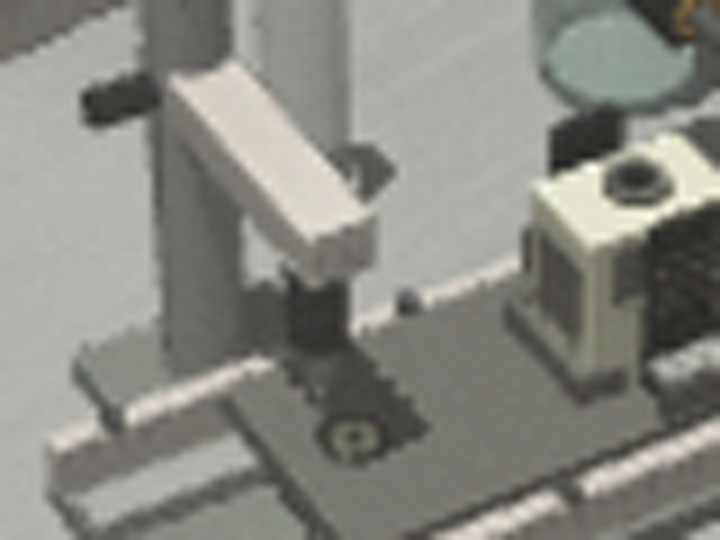

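```bash
python3 - <<'E'
from h import *
p=r.camera_params("side");u=np.array([np.cos(YAW),np.sin(YAW)])
for f,(x0,x1,y0,y1) in (("side0",(256,271,200,212)),("s3",(238,250,209,219))):
    g=cv2.cvtColor(cv2.imread(f"pics/{f}.png"),6)[y0:y1,x0:x1].astype(float)
    w=np.clip(g-np.median(g)-25,0,None);Y,X=np.mgrid[y0:y1,x0:x1]
    c=(w*X).sum()/w.sum(),(w*Y).sum()/w.sum();P=onz(p,*c,.034);print(f,c,P,P[:2]@u)
E
```

```text
side0 (np.float64(262.12307692307695), np.float64(205.92867132867133)) [ 0.57487533 -0.0133491   0.034     ] 0.11925885593851504
s3 (np.float64(238.0), np.float64(218.0)) [0.58476627 0.06389572 0.034     ] 0.19670729607848286
```

{"op": "carry_out", "data": {"steps": [[[0.3, 0.05, 0, 0, 0, 0], [0.6, 0.05, 0, 0, 0, 0], [0.9, 0.05, 0, 0, 0, 0], [1.0, 0.05, 0, 0, 0, 0], [1.0, 0.05, 0, 0, 0, 0], [1.0, 0.05, 0, 0, 0, 0], [1.0, 0.05, 0, 0, 0, 0]]]}}

```text
time: 5.63
ee_pos: [0.556, -0.0995, 0.0502]
eef_rot: [0.783, 0.622, 0.001, -0.0]
ft_force: [2.6, 1.4, -0.0]
width: 0.0155
grip_force: 8.0
```

```bash
python3 - <<'E'
from h import *
s=r.read_state();u=np.array([np.cos(YAW),np.sin(YAW)])
print(s["ee_pos"],"moved",(np.array(s["ee_pos"])[:2]-[.5409,-.1636])@u)
p=r.camera_params("side");im=r.camera("side")[:,:,::-1].copy();cv2.imwrite("pics/s4.png",im)
g=cv2.cvtColor(im,6);print(g[200:222,232:252])
for f,(x,y) in (("s3",(243.7,213.2)),):
    P=onz(p,x,y,.034);print(P,P[:2]@u)
E
```

```text
[ 0.55599341 -0.09945479  0.05024336] moved 0.06589700077655462
[[ 82  76  78  75  66  56  55  53  54  56  53  90 190 205 206 201 163 121
  115 118]
 [ 79  77  77  79  74  54  56  54  51  54  53  96 197 143 163 129 122 119
  118 118]
 [ 80  78  77  80  71  53  55  52  57  52  55  74 138 121 121 118 121 117
  115 116]
 [ 82  81  81  91  87  71  56  58  50  55  53  60  83 120 117 117 118 119
  117 120]
 [ 96 131  98 104 100  85  72  66  66  70  76  69  74  82 118 119 119 117
  119 118]
 [202 203 195 144  80  73  76  81  87  85  74  68  71  70  83 117 118 118
  118 119]
 [146 165 137 120 110  70  74  85  88  88  76  70  69  70  80 119 118 118
  119 118]
 [122 124 120 121 114  68  74  86  87  79  68  71  70  71  67  74  83 119
  117 117]
 [118 121 119 118 119 116 110  82 104  72  70  72  68  69  67  68  80 117
  118 119]
 [118 119 119 120 117 119 113  74  81  75  69  69  67  70  70  69  70  75
   80 119]
 [119 120 121 122 117 119 117 115  95  75  73  72  69  68  68  69  68  72
   79 120]
 [122 119 122 118 118 115 119 115 105  76  67  72  66  69  71  68  67  68
   66  82]
 [120 122 119 11
[... 188 characters left out ...]
129  76 111 102  54  70  68  69  69  77
  117 115]
 [119 121 118 120 116  99 158 222 177 152 219 183  56  69  69  77 115 115
  119 119]
 [123 119 117 120 119 112  85 155 189 198 141  85  86 117 114 117 118 120
  117 120]
 [ 82 119 119 120 119 120 113 103  87  90  91  87 116 117 120 117 117 120
  118 119]
 [ 80 100 122 121 119 117 120 118 117 116 117 116 119 119 119 117 119 115
  117 120]
 [ 80  87 108 121 117 120 120 121 119 119 118 119 116 119 119 117 120 117
  116 118]
 [ 81 101  88 121 120 120 118 118 119 119 118 119 119 119 121 119 118 118
  118 119]
 [129  81  76  88 126 118 117 120 121 123 118 119 117 119 117 118 119 120
  116 116]]
[0.58795127 0.04115775 0.034     ] 0.1753118846256283
```

The mark's white disc now spans columns 238–243, so its centre is about (240.5,214.6). The needle tip, 12 mm above it, should appear at (240.4,211.2), and the holder centre agrees to about 1 mm. The sled has moved 65.9 mm of the 66 mm measured, so I'll release and rise over the cassette.

{"op": "carry_out", "data": {"steps": [[[0, 0, 0, 0, 0, 0], [0, 0, 0, 0, 0, 0], [0, 0, 0, 0, 0, 0], [0, 0, 0, 0, 0, 0], [0, 0, 0, 0, 0, 0], [0, 0, 0, 0, 0, 0], [0, 0, 0, 0, 0, 0], [0, 0, 0, 0, 0, 0], [0, 0, -2, 0, 0, 0], [0, 0, -4, 0, 0, 0], [0, 0, -6, 0, 0, 0], [0, 0, -7, 0, 0, 0], [1, 0, -7, 0, 0, 0], [2, 0, -7, 0, 0, 0], [3, 0, -7, 0, 0, 0], [4.5, 0, -7, 0, 0, 0], [6, 0, -7, 0, 0, 0], [6, 0, -7, 0, 0, 0], [6, 0, -7, 0, 0, 0], [6, 0, -7, 0, 0, 0]]], "hand": -1}}

```text
time: 7.35
ee_pos: [0.5689, -0.042, 0.1193]
eef_rot: [0.783, 0.622, -0.0, -0.0]
ft_force: [0.5, 0.4, -0.5]
width: 0.0868
grip_force: 0.0
```

```bash
python3 - <<'E'
from h import *
print(delta([.5698,-.0411,.060],down()),r.read_state()["ft_force"])
a=r.camera("side")[:,:,::-1];b=r.camera("wrist")[:,:,::-1]
cv2.imwrite("pics/s5.png",a);cv2.imwrite("pics/w5.png",b)
f=lambda i,k:cv2.resize(i,None,fx=k,fy=k,interpolation=cv2.INTER_CUBIC)
cv2.imwrite("pics/m5.png",np.vstack([f(a[165:225,205:325],6)[:, :720],f(b[:180,100:420],2.25)[:, :720]][:1]+[f(b[:160,130:400],720/270)[:240]]))
E
```

```text
(array([0.11, 0.08, 5.93]), array([-0.001, -0.   ,  0.003]), 't', 7.35) [ 0.46430508  0.40686962 -0.49551447]
```

View pics/m5.png

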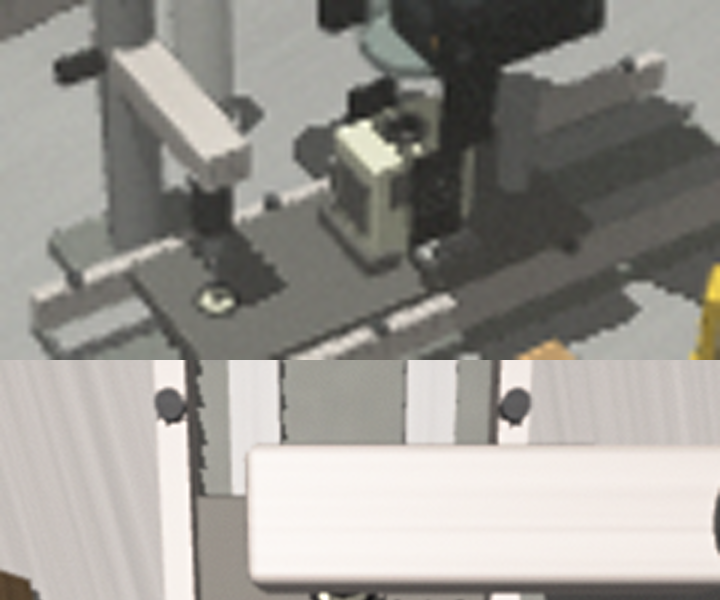

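The side crop shows the mark at (217,299) right below the needle. The wrist view shows the arm's edges and the lower part of the ring just below it, so I'll cross-check from those.

```bash
python3 - <<'E'
from h import *
p=r.camera_params("wrist");u=np.array([np.cos(YAW),np.sin(YAW)])
g=cv2.cvtColor(cv2.imread("pics/w5.png"),6).astype(int)
print("arm col 240 rows",g[26:40,240],g[78:92,240]);print(g[84:100,246:272:1])
for t,v,z in(("armfar",32.5,.132),("armnear",81,.132),("armnear",83,.132)):
    print(t,onz(p,258,v,z)[:2]@u)
for v in (92,93,94,95,96):print("ring",v,onz(p,258,v,.034)[:2]@u+.010)
E
```

```text
arm col 240 rows [160 161 161 162 155 160 212 230 239 246 247 248 247 246] [248 245 232 209 179 134  95  82  86 109 138 148 146 146]
[[ 94  94  93  91  93  93  92  91  93  95  92  93  92  93  92  93  93  94
   92  92  93  92  93  95  93  91]
 [ 85  83  83  81  80  80  81  81  82  82  86  83  85  84  84  82  81  82
   82  82  81  84  82  83  85  81]
 [ 82  82  82  81  93  92  88  79  81  83  84  84  84  83  81  80  81  80
   80  86  84  83  85  83  83  82]
 [ 81  75  71 108 171 185 166 101  71  64  61  64  65  62  65  68  69  74
   88 102 102  88  72  68  71  89]
 [ 86  53  61 147 251 254 253 156  94  74  61  50  39  45  61  74  86 106
  123 129 118  74  39  33  49  85]
 [ 94  53  51 115 223 255 254 178 121 122 117  99  86  92 116 123 127 130
  135 128 102  53  18  25  49  71]
 [129  75  45  69 149 243 252 175 130 132 134 128 126 128 133 132 136 133
  128 106  66  26  20  38  57  65]
 [130  78  45  38  67 129 160 136 131 134 133 134 133 133 135 136 132 127
  104  63  28  19  32  51  65  65]
 [109  67  44  30  22  36  64  93 122 129 131 133 135 135 130 129 120  92
   57  27  20  27  46
[... 297 characters left out ...]
  24  27
   37  49  62  65  65  66  66  67]
 [137  88  61  63  67  63  62  51  39  32  26  30  27  27  28  33  40  49
   58  64  65  67  65  65  66  66]
 [128  83  60  66  62  64  65  64  63  53  55  51  45  48  53  60  61  63
   65  66  67  67  67  66  66  67]
 [ 84  65  63  65  65  65  68  66  69  63  66  64  66  65  65  66  66  64
   69  65  64  63  65  65  65  66]
 [ 66  62  63  66  66  67  67  64  65  68  67  66  68  65  63  66  67  65
   65  67  65  66  64  67  63  65]]
armfar 0.1938226761324204
armnear 0.17358881922182673
armnear 0.17272264004450305
ring 92 0.1864623822750785
ring 93 0.18573685189357525
ring 94 0.18501021747701185
ring 95 0.1842824765034646
ring 96 0.18355362644332293
```

Cross-check along the rails: the arm centre is at 0.1837 and the mark at about 0.1833, so alignment is within 1 mm. Next I'll descend over the cassette.

{"op": "carry_out", "data": {"steps": [[[0.1, 0.1, 1.5, 0, 0, 0], [0.1, 0.1, 3, 0, 0, 0], [0.1, 0.1, 4.5, 0, 0, 0], [0.1, 0.1, 5.5, 0, 0, 0], [0.1, 0.1, 5.9, 0, 0, 0], [0.1, 0.1, 5.9, 0, 0, 0], [0.1, 0.1, 5.9, 0, 0, 0], [0.1, 0.1, 5.9, 0, 0, 0]]]}}

```text
time: 8.12
ee_pos: [0.5712, -0.0412, 0.0621]
eef_rot: [0.783, 0.622, 0.001, 0.0]
ft_force: [0.2, -0.4, -0.3]
width: 0.087
grip_force: 0.0
```

{"op": "carry_out", "data": {"steps": [[[0, 0, 0, 0, 0, 0], [0, 0, 0, 0, 0, 0], [0, 0, 0, 0, 0, 0], [0, 0, 0, 0, 0, 0], [0, 0, 0, 0, 0, 0], [0, 0, 0, 0, 0, 0], [0, 0, 0, 0, 0, 0], [0, 0, 0, 0, 0, 0], [0, 0, 0, 0, 0, 0], [0, 0, 0, 0, 0, 0], [0, 0, 0, 0, 0, 0], [0, 0, 0, 0, 0, 0]]], "hand": 1, "squeeze": 22}}

```text
time: 9.12
ee_pos: [0.5707, -0.041, 0.0616]
eef_rot: [0.783, 0.622, 0.0, 0.0]
ft_force: [-1.9, 1.0, 5.8]
width: 0.0466
grip_force: 22.0
```

{"op": "carry_out", "data": {"steps": [[[0, 0, -0.2, 0, 0, 0], [0, 0, -0.5, 0, 0, 0], [0, 0, -0.8, 0, 0, 0], [0, 0, -1.2, 0, 0, 0], [0, 0, -1.6, 0, 0, 0], [0, 0, -2.1, 0, 0, 0], [0, 0, -2.8, 0, 0, 0], [0, 0, -3.6, 0, 0, 0], [0, 0, -4.6, 0, 0, 0], [0, 0, -5.6, 0, 0, 0], [0, 0, -6.6, 0, 0, 0], [0, 0, -7.6, 0, 0, 0], [0, 0, -8.6, 0, 0, 0], [0, 0, -9.4, 0, 0, 0], [0, 0, -9.8, 0, 0, 0], [0, 0, -10, 0, 0, 0], [0, 0, -10, 0, 0, 0], [0, 0, -10, 0, 0, 0], [0, 0, -10, 0, 0, 0], [0, 0, -10, 0, 0, 0]]]}}

```text
time: 10.78
ee_pos: [0.5703, -0.0411, 0.1607]
eef_rot: [0.783, 0.622, 0.0, -0.0]
ft_force: [0.1, 0.7, -1.6]
width: 0.0467
grip_force: 22.0
```

```bash
python3 - <<'E'
from h import *
s=r.read_state();print(s["width"],s["grip_force"],s["ft_force"],s["ee_pos"],np.abs(s["joint_vel"]).max())
a=r.camera("side")[:,:,::-1];cv2.imwrite("pics/s6.png",a)
cv2.imwrite("pics/s6c.png",cv2.resize(a[110:230,200:350],None,fx=5,fy=5,interpolation=cv2.INTER_CUBIC))
E
```

```text
0.0466531830890283 21.99989229440689 [ 0.14392847  0.66138477 -1.58838199] [ 0.57027723 -0.04114168  0.16067381] 0.003476204477774421
```

View pics/s6c.png

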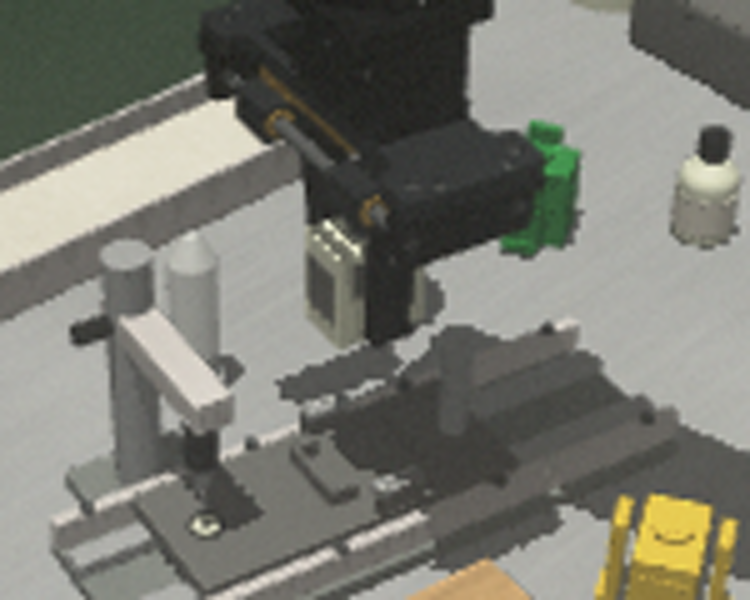

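The cassette is held upright about 10 cm above its empty nest, and the mark is still at about (241,214.5), under the needle. I'm handing in.

```bash
python3 -c "
from bench import r
print(r.close_job())"
```

```text
the job is handed in; nothing more can be done
None
```

I handed the job in with the spot measured within about 1 mm of under the needle tip and the cassette held pinched (22 N grip), upright and still, about 10 cm above its nest. No result came back, so the verdict is unknown.

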